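# Close the sample jar and set the shaker speed

### The job

One sample jar in the shaker has its lid standing proud: with the lid press, push that lid squarely down until it snaps fully home, and stand the press back upright on its rubber mat. Then turn the shaker's speed selector (the bar knob) clockwise to speed five, the fifth dot after the off bar, and let it rest in that click. Leave the timer dial and everything else on the bench as they are.

Things in the scene. Friction and masses are not known exactly. Their poses are not given: they have to be found in the camera images.
- shaker: White bench-top shaker, fixed, 300 (x) x 260 (y) mm. Origin at the centre of its underside, on the bench; x to its back, y to its left, z up. Front part: grey panel 80 mm high with the speed selector (x -105, y +55), timer dial (x -105, y -50) and a rocker switch. Behind: deck 105 mm high; its back row of clamps (x +65; y -76, 0, +76) holds three jars, the front row (x -10) is empty, 31 mm high.
- speed (a joint): Speed selector angle (rad): 0 at the off bar, growing clockwise seen from above. Eight positions, 0 (off) to 7, one click of 0.5236 rad (30 degrees) apart; stops just beyond 0 and 7. Starts at 1, 2 or 3. A sprung ball draws it into the nearest position when let go (0.08 N m to leave one). Round the knob a short white bar marks off, white dots of growing size mark 1 to 7.
- speed_grip (a point): On the vertical axis of the speed selector, 30 mm above the panel: pad height (keep fingertips 9 mm above the panel). Black upright bar 42 long x 12 thick, top 36 mm above the panel, on a round skirt of radius 20 and 8 mm high. x: along the bar to its end with the white pointer (turns with the knob); z up. Pointer at off: 105 degrees anticlockwise of the shaker's x; at five: 45 clockwise of it.
- timer_mark (a point): White mark on the rim of the timer dial, a plain round black knob of radius 16 mm, 21 mm high, 105 mm to the right of the speed selector; not to be turned.
- jar: The jar to be closed: white plastic sample jar 57 mm in diameter, firmly clamped in any one of the three back clamps. Origin at the centre of its underside on the deck, z up.
- lid (a joint): How far the proud lid has been pushed down, in m: 0 as it starts, 0.007 fully home. Its resistance grows to about 8 N over the first 2 mm, then falls; past 4.5 mm it snaps by itself to 0.007 and stays there.
- lid_top (a point): Centre of the top of the proud lid (white snap lid, 60 mm in diameter, 14 mm high). It starts 94 mm above the jar's underside, home it is at 87 mm.
- closed_jar_1: Same jar with its lid already home (top 87 mm above its underside), in another back clamp.
- closed_jar_2: Same jar with its lid already home, in the remaining back clamp.
- press: Lid press, a loose hand tool of 0.17 kg standing upright on the mat: a flat round foot 54 mm in diameter and 15 mm high (rubber face below), with an upright black round handle 26 mm in diameter from 15 to 95 mm above the underside. Origin at the centre of the underside of the foot; z up along the handle.
- press_grip (a point): On the press's axis, on the handle 55 mm above its underside: a good height for the pads.
- mat: Black rubber mat 150 x 150 x 3 mm, fixed on the bench. Origin at the centre of its underside; its axes run along its edges.
- wash_bottle: Loose white bottle, 66 mm in diameter, 170 mm high, not to be disturbed. Origin under its centre.
- reagent_bottle: Loose amber bottle, 72 mm in diameter, 160 mm high, not to be disturbed. Origin under its centre.
- beaker: Loose open glass, 68 mm in diameter, 90 mm high, not to be disturbed. Origin under its centre.
- spare_lid: Loose spare lid lying on the bench, 60 mm in diameter, 14 mm high, not to be disturbed.
- screwdriver: Loose screwdriver lying on the bench, 170 mm long, not to be disturbed.
- detergent: Loose orange bottle, 76 mm in diameter, 190 mm high, not to be disturbed. Origin under its centre.
Not all that is in view belongs to the job. Leave any red look-alike of the press alone.

How it is judged:
By the outcome, as a careful person would: the job done as asked, in the order asked, and still so for the second after the job is handed in, with the robot touching nothing.
It also fails if it takes over 72 s, if anything falls off the work surface, if the arm or the gripper's body presses on something with over 40 N, if the wrist force passes 120 N, or if a joint passes its speed limit or range.

### The arm

A 6-joint arm with a two-finger parallel gripper is mounted at the origin on the work surface. World frame = base frame: x ahead of the robot, y to its left, z up, the work surface at z = 0. Lengths are in m, angles in rad, forces in N, time in s.
With the tool pointing down it reaches from about 0.325 to 0.775 m from the base axis. Payload 5.5 kg.
Tool frame: the origin (TCP) lies between the finger pads; the fingertips stand 8 mm ahead of it and the grasp point (between the pads) lies 11 mm behind it (tcp_to_tips is the distance from the TCP to the fingertips, in m); z points along the fingers, y is the line along which they close (so a half turn about z gives the same grasp; the last joint's range is limited). The gripper opens to 88 mm and grips with 3 to 60 N. Pads are 20 mm wide; open, the fingers measure 115 mm over their backs; the gripper's body (75 mm by 178 mm) begins 61 mm behind the grasp point.
Start: joints at [1.25, 0.091, 1.231, -0, 1.82, -0.057], TCP at [0.156, 0.579, 0.231] pointing down, gripper open.
Joint ranges: [-2.87, 2.87], [-0.86, 2.18], [0.17, 2.46], [-1.51, 4.65], [0.06, 2.69], [-2.65, 2.65]. Speed limits (rad/s): [2.57, 2.57, 3.01, 3.14, 3.14, 3.14].

### API

Orientations are given as a unit quaternion [w, x, y, z].
In Python, from bench import * gives the robot as it stands. Calls block until the motion is done:
- move_to(position, orientation): joint-space move of the TCP to a pose.
- move_l(position, speed=0.15, orientation=None): straight line of the TCP; orientation=None keeps the orientation; speed is the mean speed in m/s.
- movej(angles): joint-space move.
- gripper_open() and close(): open the fingers fully, or close them until they stop; the grip force is fixed at half the most.
- hold(seconds).
- inverse_kinematics(position, orientation): joint angles nearest the present ones, or None.
- state(): the state.
- get_image(name): name is "side" or "top" or "wrist"; returns a dict with "frame" (480x640x3 uint8, blue, green, red), "depth" (480x640 float32, m along the optical axis (not along the pixel's ray), 0 where there is no reading), "camera_matrix" (3x3 intrinsics, pixels), "k1" (the pictures are not rectified: a ray, as slopes to the right and down, at radius r is drawn at 1 + k1 r^2 times it, then the intrinsics apply), "view" (4x4, takes a point from world to camera coordinates). Camera axes: x right, y up, looking along -z (the intrinsics and any distortion apply to the point x, -y, -z); pixel columns grow to the right and rows downward; lengths in m; the calibration is good to about 2 mm. A picture is of the moment at which its call begins.
A pose or a line that the arm cannot do raises IKError and nothing moves.
- job_done(): hands the job in; it is judged then, once.
The state is a dict: "time": time; "joint_pos": joint angles; "dq": joint speeds; "joint_torque": joint torques, N m; "ee_pos": TCP position; "ee_rot": TCP orientation; "ft_force": force on the tool from outside, world axes, zero at the start; "moment": the same for the moment, N m; "finger_gap": finger opening in m; "finger_force": force on a finger pad.
Only numpy, scipy, OpenCV 4.12 (cv2) and the standard library are available. Lean on these libraries where they do the work, as an engineer would, in place of code of your own. Each camera call takes 0.05 s, during which the arm holds its last target. There are 200 camera calls.

## Working session

There is one attempt and no reset: what is moved stays moved. The work goes in short steps, each a Python script; the robot and the scene stay as the last script left them, time stands still between calls to the robot, and variables do not carry over. Pictures are saved under pics/ and viewed, at most 10 in all, crops included, and the job is handed in when it is done.

```bash
ls; mkdir -p pics
cat > h.py <<'E'
from bench import *
import numpy as np, cv2
def snap(n,f):
    d=get_image(n); cv2.imwrite(f'pics/{f}.png',d['frame']); np.savez(f'{f}.npz',**{k:np.array(v) for k,v in d.items()}); return d
def ray(d,u,v):
    K=np.array(d['camera_matrix']);k=float(d['k1'])
    a=np.array([(u-K[0,2])/K[0,0],(v-K[1,2])/K[1,1]]);s=a.copy()
    for _ in range(20): s=a/(1+k*(s@s))
    V=np.linalg.inv(np.array(d['view']))
    return V[:3,3],V[:3,:3]@np.array([s[0],-s[1],-1])
def atz(d,u,v,z):
    o,r=ray(d,u,v); return o+r*(z-o[2])/r[2]
def atd(d,u,v):
    o,r=ray(d,u,v); return o+r*float(d['depth'][int(round(v)),int(round(u))])
E
python3 - <<'E'
from h import *
a=snap('top','t0');b=snap('side','s0');print(state()['time'],a['view'],b['view'],a['k1'],state()['ee_rot'])
E
```

```text
pics
0.1 [[ 0.0187167  -0.999809   -0.00562552  0.03969658]
 [ 0.99538353  0.01810352  0.09425444 -0.52949314]
 [-0.0941346  -0.00736368  0.99553225 -1.39517092]
 [ 0.          0.          0.          1.        ]] [[ 0.83398505 -0.55176868 -0.00450055 -0.43982171]
 [ 0.40940896  0.61330234  0.67545876 -0.33847088]
 [-0.3699368  -0.56516508  0.73738403 -1.00100939]
 [ 0.          0.          0.          1.        ]] -0.06071557535077672 [-1.57758695e-04  1.31513997e-01  9.91313941e-01 -8.45006422e-04]
```

View pics/t0.png

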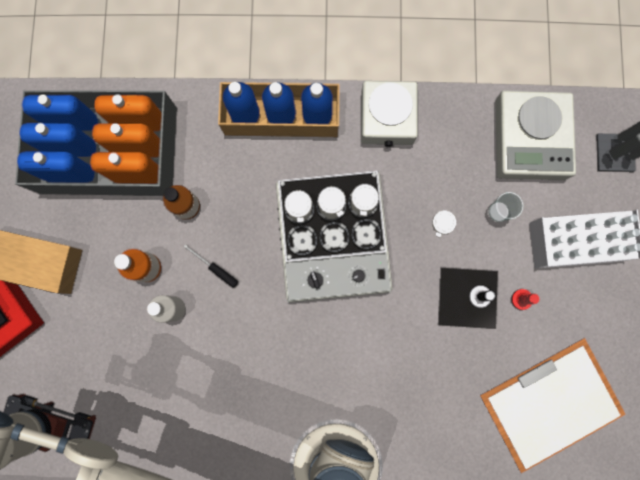

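View pics/s0.png

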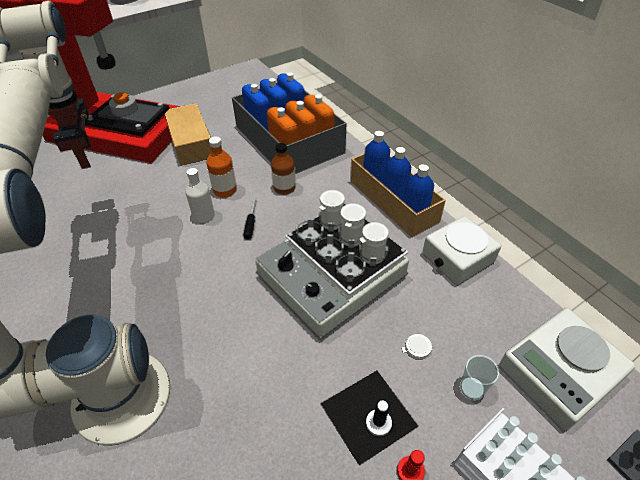

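Run:
```python
from h import *
a=dict(np.load('t0.npz'));b=dict(np.load('s0.npz'))
r=lambda f,x,y,w,h,s:cv2.resize(f[y:y+h,x:x+w],(w*s,h*s),interpolation=cv2.INTER_CUBIC)
m=np.zeros((600,800,3),np.uint8)
m[:560,:520]=r(a['frame'],270,165,130,140,4)
m[:255,525:795]=r(b['frame'],310,185,90,85,3)
m[260:520,525:785]=r(a['frame'],435,262,65,65,4)
cv2.imwrite('pics/m0.png',m)
for u,v in[(298,206),(331,203),(364,199)]:
    D=a['depth'];z=[]
    P=np.array([atd(a,u+i,v+j) for i in range(-7,8,2) for j in range(-7,8,2)]);print(np.median(P,0),P[:,2].std())
    # lid blob: points within 5mm of top
    Q=np.array([atd(a,u+i,v+j) for i in range(-20,21) for j in range(-20,21)]);Q=Q[(Q[:,2]>np.median(P[:,2])-.006)&(np.hypot(*(Q[:,:2]-np.median(P,0)[:2]).T)<.04)];print((Q.min(0)+Q.max(0))/2, np.ptp(Q,axis=0))
P=np.array([atd(a,u,v) for u in range(455,510) for v in range(275,320)])
for lo,hi in[(.08,.12),(.012,.03)]:
    Q=P[(P[:,2]>lo)&(P[:,2]<hi)];print(len(Q),np.median(Q,0),(Q.min(0)+Q.max(0))/2,np.ptp(Q,axis=0))
print([atz(a,*p,.003)[:2] for p in[(442,268),(498,270),(496,328),(439,326)]])
```

```text
[0.62547554 0.10015161 0.19148068] 0.0026268408694361707
[0.63060107 0.10041253 0.19566119] [0.06017339 0.0592183  0.01966154]
[0.63209539 0.02591774 0.19852611] 0.0023565039894992354
[0.63918653 0.02483399 0.20022041] [0.06043123 0.06061321 0.01533455]
[ 0.6439454  -0.04828731  0.19286857] 0.0027674363544139746
[ 0.64760647 -0.04964232  0.1938805 ] [0.05839853 0.05665622 0.01385067]
105 [ 0.43552435 -0.35614828  0.09627078] [ 0.43576967 -0.35775452  0.09219107] [0.02439038 0.02254142 0.02393145]
219 [ 0.43213655 -0.35004958  0.01807926] [ 0.44565056 -0.36642976  0.02075487] [0.07199547 0.06865473 0.01736289]
[array([ 0.50563952, -0.26434354]), array([ 0.50302733, -0.40947167]), array([ 0.35441963, -0.40308155]), array([ 0.35732554, -0.25668913])]
```

View pics/m0.png

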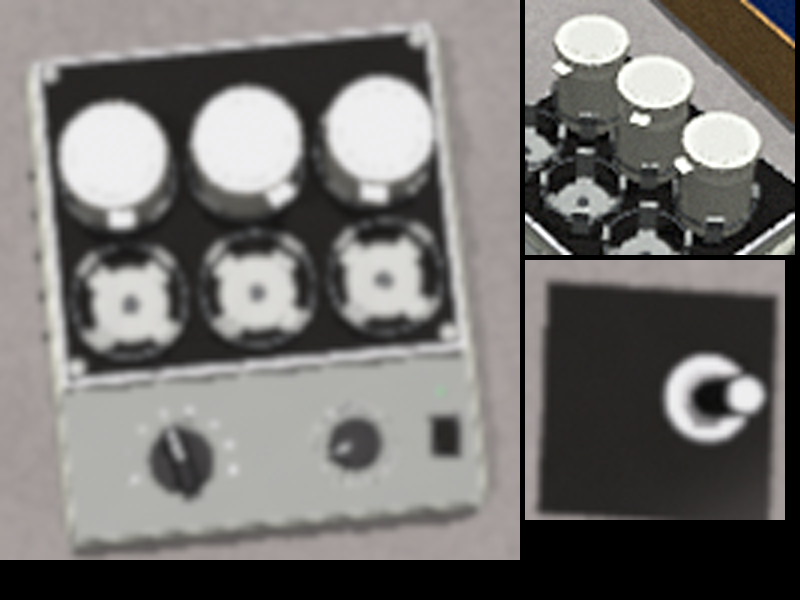

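The middle jar's lid (crop 247,140 → top view 332,200) stands about 7 mm higher than its neighbours, so it is the proud one. Candidates for the press are the white foot with black handle on the mat (top 482,296) and the red look-alike off the mat (525,299). I choose the first, and the crop confirms it. The knob pointer at crop (173,432) looks like position 2 or 3. I'll settle that from close by.

```bash
cat >> h.py <<'E'
def down(a): # tool closing line (y) along world angle a
    p=(a+np.pi/2)/2; return [0,np.cos(p),np.sin(p),0]
def best(pos,a):
    for aa in(a,a+np.pi):
        q=inverse_kinematics(pos,down(aa)); print('ik',aa,q)
E
python3 - <<'E'
from h import *
a=dict(np.load('t0.npz'))
L=[atz(a,270+u/4,165+v/4,z) for u,v,z in[(113,155,.192),(247,140,.199),(380,125,.192)]];print(L)
print(atz(a,480,296.5,.018),atz(a,435+220/4,262+134/4,.098), atz(a,315.25,280.25,.1))
b=np.arctan2(-.357,.435); best([.43,-.352,.2],b)
move_to([.36,-.30,.3],down(b))
d=snap('wrist','w1');print(state()['time'])
E
```

```text
[array([0.63044913, 0.09961937, 0.192     ]), array([0.63897658, 0.02433149, 0.199     ]), array([ 0.65031551, -0.0506488 ,  0.192     ])]
[ 0.43370358 -0.3580417   0.018     ] [ 0.43430116 -0.35986542  0.098     ] [0.4633608  0.05931446 0.1       ]
ik -0.6872298848742171 [-7.47204920e-01 -3.23780163e-02  1.41067264e+00 -4.44089210e-16
  1.76329803e+00 -5.99750351e-02]
ik 2.4543627687155762 None
3.3167
```

View pics/w1.png

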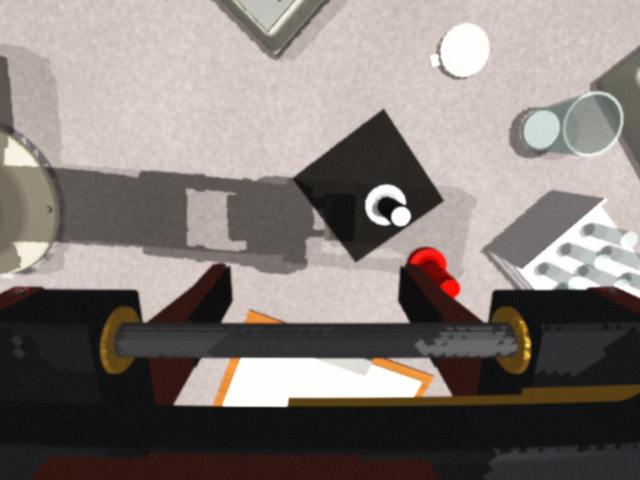

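The wrist view shows the white press on the mat, with its foot at (385,206) and handle top at (401,215). The red look-alike's foot is at (428,262).

Run:
```python
from h import *
d=dict(np.load('w1.npz'))
f=atz(d,385,206,.018);t=atz(d,401,215,.098);print(f,t,atz(d,428,262,.015),atz(d,449,289,.095))
print([atz(d,*p,.003)[:2] for p in[(383,110),(443,201),(357,261),(294,179)]])
```

```text
[ 0.42978658 -0.36007556  0.018     ] [ 0.43234726 -0.3585742   0.098     ] [ 0.42982352 -0.46291415  0.015     ] [ 0.42500221 -0.46713069  0.095     ]
[array([ 0.50328137, -0.26183444]), array([ 0.49692267, -0.40903015]), array([ 0.35238391, -0.40256698]), array([ 0.35763512, -0.2565653 ])]
```

Run:
```python
from h import *
b=np.arctan2(-.359,.432); x,y=.432,-.359
move_to([x,y,.17],down(b)); move_l([x,y,.047],.12); hold(.2)
print(state()['ft_force'])
close(); s=state();print(s['finger_gap'],s['finger_force'],s['ft_force'],s['ee_pos'])
move_l([x,y,.12],.1);move_l([x,y,.30],.2)
s=state();print(s['finger_gap'],s['ft_force'],s['moment'],s['time'])
c=np.array([.639,.0245]); bb=np.arctan2(c[1],c[0])
move_to([.56,.02,.30],down(bb)); 
d=snap('wrist','w2');snap('side','s2');print(state()['time'])
m=np.zeros((480,800,3),np.uint8);m[:,:480]=cv2.resize(d['frame'],(480,360))[0:0].shape and m[:,:480]
s=cv2.imread('pics/s2.png')
m[:360,:480]=cv2.resize(d['frame'],(480,360));m[:480,480:]=cv2.resize(s[90:330,270:430],(320,480))
cv2.imwrite('pics/m2.png',m)
```

```text
[1.54815256e-04 6.08824274e-03 8.54012258e-01]
0.02575450400255566 29.996564984321594 [ 0.86380437 -0.07950362 -1.04906417] [ 0.43202005 -0.35901458  0.04696719]
0.02542574544788598 [ 0.43809951 -0.41326252 -0.98147465] [-0.03943471  0.04910961 -0.01330009] 8.2833
9.8667
```

View pics/m2.png

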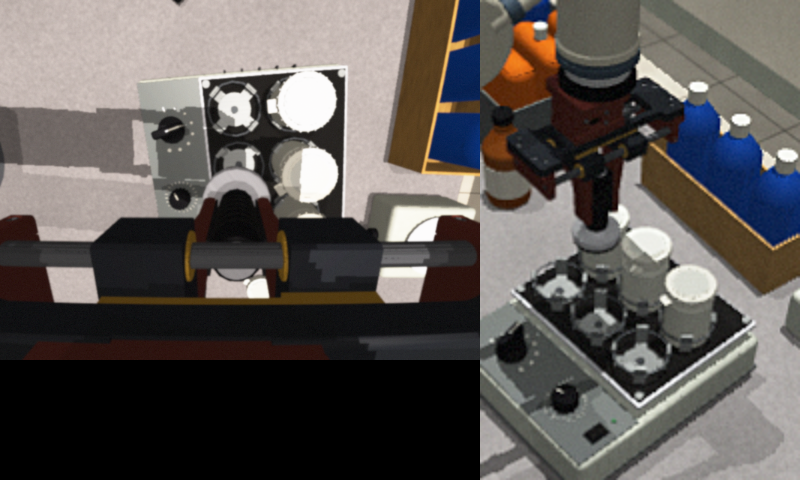

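The press is held squarely with its foot clear of the jars, and the knob is at wrist (170,131) in the scaled picture. Next I press, in small steps watching the force.

Run:
```python
from h import *
d=dict(np.load('w2.npz'));print(atz(d,308/.75,102/.75,.192),atz(d,173/.75,131/.75,.1))
x,y=.639,.0245
move_l([x,y,.30],.15,down(np.arctan2(y,x))); hold(.2);f0=np.array(state()['ft_force'])
move_l([x,y,.25],.06)
z=.25;pk=0
while z>.2335:
    z-=.001; move_l([x,y,z],.03); s=state(); f=np.array(s['ft_force'])-f0
    print(round(z,4),f.round(1),np.round(s['ee_pos'][2],4))
    pk=max(pk,f[2])
    if f[2]>25: break
print(s['time'])
```

```text
[0.62891829 0.10088539 0.192     ] [0.46812781 0.06011624 0.1       ]
0.249 [-0.1 -1.2  0.3] 0.2493
0.248 [-0.5 -0.6  0.2] 0.2479
0.247 [ 0.1 -0.3 -0.4] 0.2469
0.246 [ 0.2 -0.9 -0.6] 0.2459
0.245 [-0.2 -1.4 -0.3] 0.2449
0.244 [-0.7 -0.8  0.2] 0.2439
0.243 [-0.3 -1.4 -0.2] 0.2429
0.242 [-0.9 -0.4  0.3] 0.2422
0.241 [-0.7 -1.6  2.9] 0.2413
0.24 [-1.3 -0.6  2.7] 0.2402
0.239 [-2.  -0.5  7.1] 0.2398
0.238 [-0.2 -1.4  4.1] 0.238
0.237 [-0.2  0.2  0.7] 0.236
0.236 [-1.2  0.   2.2] 0.2359
0.235 [-2.4 -2.   7.5] 0.2359
0.234 [-3.5 -0.6  9.9] 0.2359
0.233 [-2.7 -0.7 12.6] 0.2358
15.975
```

Run:
```python
from h import *
x,y=.639,.0245
move_l([x,y,.30],.12)
px,py=.430,-.350; b=np.arctan2(-.359,.432)
move_to([px,py,.30],down(b))
a=get_image('top')
for u,v in[(298,204),(332,200),(365,196)]:
    P=np.array([atd(a,u+i,v+j) for i in range(-8,9) for j in range(-8,9)]);print(np.median(P,0))
move_l([px,py,.065],.2);hold(.2);f0=np.array(state()['ft_force']);z=.053
while z>.040:
    move_l([px,py,z],.04);s=state();f=np.array(s['ft_force'])-f0;print(round(z,4),f.round(1))
    if f[2]>3.: break
    z-=.001
hold(.2);gripper_open();hold(.2);move_l([px,py,.17],.12)
move_to([.38,-.2,.3],down(b)); print(state()['time'])
d=snap('wrist','w3');snap('side','s3');s=cv2.imread('pics/s3.png')
m=np.zeros((480,800,3),np.uint8)
m[:360,:480]=cv2.resize(d['frame'],(480,360));m[:,480:]=cv2.resize(s[320:480,320:427],(320,480))
cv2.imwrite('pics/m3.png',m)
```

```text
[0.62984432 0.10005503 0.19225255]
[0.64023551 0.02375329 0.19257873]
[ 0.65045056 -0.05053633  0.19218574]
0.053 [ 0.7 -1.1  0. ]
0.052 [ 0.6 -0.  -0.7]
0.051 [-0.3  0.1 -0.6]
0.05 [1.4 0.2 0.3]
0.049 [ 0.1 -1.5 -0.1]
0.048 [ 0.3 -0.1  0. ]
0.047 [ 0.1 -0.2 -0.9]
0.046 [-2.   2.   7.3]
25.5167
```

View pics/m3.png

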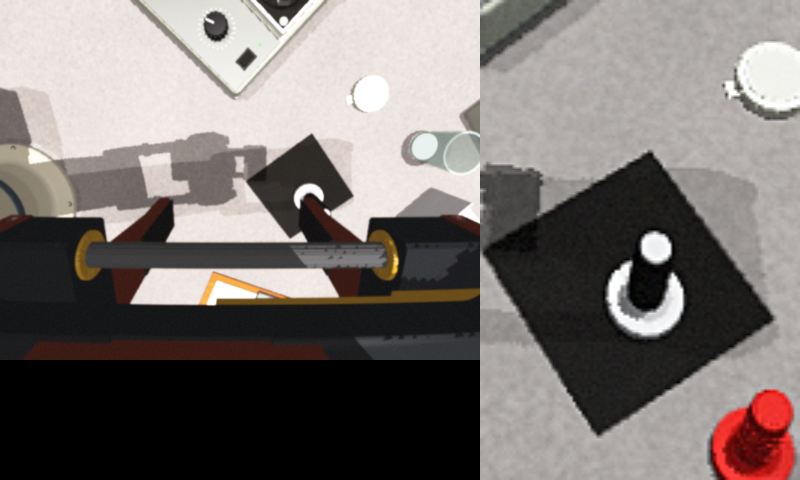

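The middle lid is now level with its neighbours (0.1926 against 0.1922). The press stands upright on the mat, with its foot at (645,300) in the right crop. Now a close look at the knob.

Run:
```python
from h import *
move_to([.464,-.03,.26],down(0.0))
d=snap('wrist','w4');print(state()['time'])
# project the predicted knob axis to centre the crop
V=np.array(d['view']);p=V@[.464,.057,.1,1];K=np.array(d['camera_matrix']);u=K[0,2]+K[0,0]*p[0]/-p[2];v=K[1,2]-K[1,1]*p[1]/-p[2];print(u,v)
x0=int(np.clip(u-100,0,440));y0=int(np.clip(v-75,0,330));print(x0,y0)
cv2.imwrite('pics/m4.png',cv2.resize(d['frame'][y0:y0+150,x0:x0+200],None,fx=4,fy=4,interpolation=cv2.INTER_CUBIC))
```

```text
26.4667
316.14357352733003 128.3876987896479
216 53
```

View pics/m4.png

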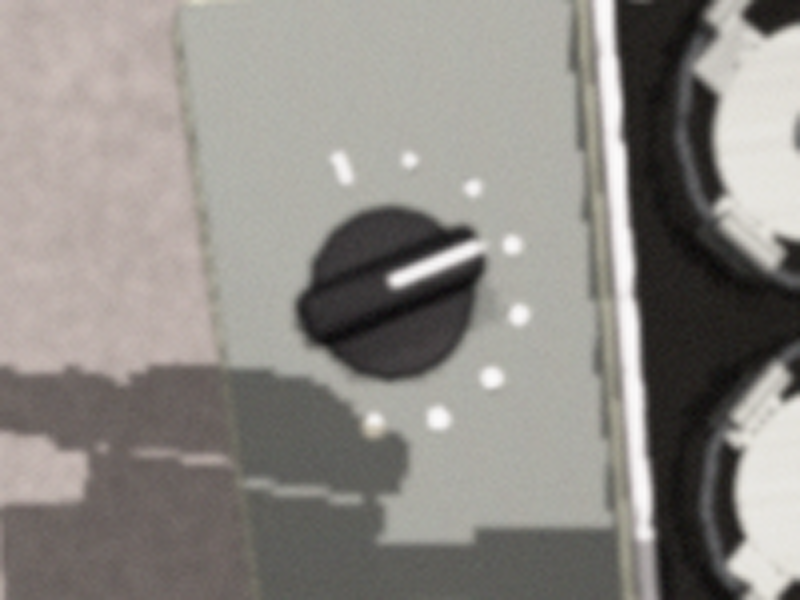

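The bar's white pointer is at crop (485,247), against the third dot at (512,244), so the speed is 3. Five is the dot at (491,378), 60° clockwise of it.

Run:
```python
from h import *
d=dict(np.load('w4.npz'));g=lambda u,v,z:atz(d,216+u/4,53+v/4,z)[:2]
print('bar',g(394,284,.116),'skirt',g(392,294,.088))
D=[g(*p,.08) for p in[(343,168),(410,160),(474,187),(512,244),(519,315),(491,378),(438,418),(374,427)]]
D=np.array(D);A=np.c_[2*D,np.ones(8)];s=np.linalg.lstsq(A,(D**2).sum(1),rcond=None)[0];print('dots',s[:2],np.sqrt(s[2]+s[:2]@s[:2]))
ang=np.degrees(np.unwrap(np.arctan2(*(D-s[:2]).T[::-1])));print(ang,'yaw',np.mean(ang-(105-30*np.arange(8))))
w=g(485,247,.116)-g(390,283,.116);print(np.degrees(np.arctan2(w[1],w[0])))
e=np.radians(15+7.2+90)
for a in (e,e-np.radians(60)): best([.465,.057,.099],a)
```

```text
bar [0.46258963 0.05986907] skirt [0.46200653 0.05986507]
dots [0.46185346 0.06012529] 0.03110526665324481
[111.43225368  81.70408388  51.41302531  22.11936761  -8.51479585
 -38.68005426 -68.62410522 -98.14182727] yaw 6.58849348366503
19.784314278744922
ik 1.9582594207376378 [ 4.93332379e-02 -2.55868460e-01  1.79171543e+00 -4.44089210e-16
  1.60574568e+00 -1.90892618e+00]
ik 5.099852074327431 [ 4.93332379e-02 -2.55868460e-01  1.79171543e+00 -4.44089210e-16
  1.60574568e+00  1.23266647e+00]
ik 0.9110618695410402 [ 4.93332379e-02 -2.55868460e-01  1.79171543e+00 -4.44089210e-16
  1.60574568e+00 -8.61728632e-01]
ik 4.052654523130833 [ 4.93332379e-02 -2.55868460e-01  1.79171543e+00 -4.44089210e-16
  1.60574568e+00  2.27986402e+00]
```

Run:
```python
from h import *
x,y=.4625,.0598; r=np.radians
move_to([x,y,.22],down(r(111.5))); move_l([x,y,.100],.12); hold(.2)
close();s=state();print(s['finger_gap'],s['ft_force'],s['ee_pos'])
for k in range(10,61,10):
    move_l([x,y,.100],.05,down(r(111.5-k)));s=state();print(k,np.round(s['ft_force'],1),np.round(s['moment'],2),s['time'])
hold(.3);print(state()['finger_gap'])
gripper_open();hold(.3);move_l([x,y,.22],.12)
move_to([.464,-.03,.26],down(0.0))
d=snap('wrist','w5');a=snap('top','t5');print(state()['time'])
m=np.hstack([cv2.resize(d['frame'][53:203,216:416],(500,375),interpolation=cv2.INTER_CUBIC),cv2.resize(a['frame'][180:330,400:520],(300,375))])
cv2.imwrite('pics/m5.png',m)
```

```text
0.011733484169915124 [-0.9499535   3.11708319  0.46546114] [0.46234177 0.06029115 0.10003661]
10 [-2.1  4.   1.7] [0.78 0.36 0.03] 30.8333
20 [-0.9  4.2  1. ] [ 0.78  0.34 -0.11] 31.1583
30 [-1.9  5.   0.8] [ 0.81  0.33 -0.04] 31.4833
40 [-2.   4.6  1. ] [0.86 0.3  0.03] 31.8083
50 [-1.4  5.5  0.6] [ 0.81  0.34 -0.04] 32.1333
60 [-1.6  5.6  0.3] [ 0.87  0.31 -0.02] 32.4583
0.011890114901980607
36.25
```

View pics/m5.png

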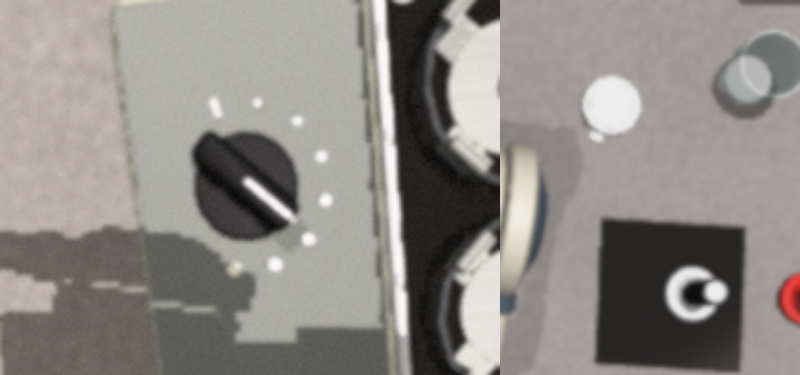

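The pointer (295,220) aims at the fifth dot (309,239), and the press stands on the mat at (690,293).

```bash
python3 -c "
from bench import *
print(job_done())"
```

```text
the job is handed in; nothing more can be done
None
```

The job is handed in at about 36 s: the middle jar's lid is snapped fully home, the press stands upright on its mat, and the speed selector rests at five.

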